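Start the bottle dryer

ROBOT

A 6-joint arm with a two-finger parallel gripper is mounted at the origin on the work surface. World frame = base frame: x ahead of the robot, y to its left, z up, the work surface at z = 0. Lengths are in m, angles in rad, forces in N, time in s.
With the tool pointing down it reaches from about 0.3 to 0.775 m from the base axis. Payload 14.6 kg.
Tool frame: the origin (TCP) lies at the very end of the fingers, on their centre line; the grasp point (between the pads) lies 19 mm behind it; z points along the fingers, y is the line along which they close (so a half turn about z gives the same grasp; the last joint's range is limited). The gripper opens to 94 mm and grips with 3 to 60 N. Pads are 16 mm wide; open, the fingers measure 119 mm over their backs; the gripper's body (75 mm by 177 mm) begins 78 mm behind the grasp point.
Start: joints at [1.081, 0.3, 1.521, -0, 1.321, -0.067], TCP at [0.226, 0.502, 0.205] pointing down, gripper open.
Joint ranges: [-3.03, 3.03], [-0.79, 2.21], [0.23, 2.52], [-1.04, 4.18], [0, 3.07], [-2.55, 2.55]. Speed limits (rad/s): [2.22, 2.22, 2.57, 3.14, 3.14, 3.14].

INTERFACE

Orientations are given as a rotation vector (axis times angle).
In Python, from bench import arm gives the robot as it stands.
- The arm moves only by the tool drive_tool, never from a script. Its arguments are lists of equal length, an entry for each row: "grip": the gripper's target within -1 to 1 (shut at 1, half-way at 0, fully open at -1); "linear": the shift along the tool's x, y, z in m, a list of three; "spin": the turn about the tool's z in degrees. In form: {"grip": [grip, ...], "linear": [[x, y, z], ...], "spin": [spin, ...]}. A call has 1 to 8 rows; each row is the pose to reach, as a shift and turn from the pose commanded when the call began, along the tool's axes at that moment; what a row does not reach only later rows make up. A row lasts 1/8 s, in which the tool goes at most 62.5 mm and 10.7 degrees, less where a joint would pass 70% of its speed; a pose out of reach is approached as far as the arm can. A call with a gripper value outside its range is refused whole. The fingers move at their own pace and stop on an object; "force" is the grip in N (left out, the last holds). Time passes only in rows, so rows that repeat a pose let the fingers close. It gives the time, the measured TCP pose, the force, the opening and the grip force at its end, in the units of the state.
- arm.get_state(): the state, without advancing time (a new reading comes with each control period).
- arm.camera(name): name is "side" or "top" or "wrist"; returns (picture, depth): 480x640x3 uint8, red, green, blue; 480x640 float32, m along the optical axis (not along the pixel's ray), 0 where there is no reading.
- arm.camera_info(name): a dict with "fx", "fy", "cx", "cy" (pixels), "k1" (the pictures are not rectified: a ray, as slopes to the right and down, at radius r is drawn at 1 + k1 r^2 times it, then the intrinsics apply), "camera_from_world" (4x4, takes a point from world to camera coordinates). Camera axes: x right, y down, z forward; pixel columns grow to the right and rows downward; lengths in m; the calibration is good to about 2 mm. A picture is of the moment at which its call begins: read the wrist's pose just before it. camera_info takes no time and is no camera call; for the wrist camera it gives the pose at the moment of the call.
- arm.job_done(): hands the job in; it is judged then, once.
The state is a dict: "t": time; "joint_pos": joint angles; "qd": joint speeds; "effort": joint torques, N m; "position": TCP position; "eef_rot": TCP orientation; "ft_force": force on the tool from outside, world axes, zero at the start; "ft_torque": the same for the moment, N m; "grip_width": opening from 0.0 (shut) to 1.0 (fully open); "gripper_force": force on a finger pad.
Only numpy, scipy, OpenCV 4.12 (cv2) and the standard library are available. Lean on these libraries where they do the work, as an engineer would, in place of code of your own. Each camera call takes 0.05 s, during which the arm holds its last target. There are 200 camera calls.

TASK

Start the bottle dryer by pressing its controls in order: first press the raised end of the power strip's rocker switch fully down, then press the dryer's long bar key fully down so that it stays down, and last press the round start button fully in and let it come back up. Do not press the square key, and leave the flasks and everything else on the desk where they stand: nothing is to be picked up or pushed aside.

Things in the scene. Friction and masses are not known exactly. Their poses are not given: they have to be found in the camera images.
- dryer: bottle dryer: a low white box, 200 mm (its x) x 220 mm (its y) x 60 mm high, standing fixed on the table; origin at the centre of its underside, +x points to its rear half (steel grille with three flasks), the row of three keys runs along its y, 66 mm towards -x of the origin. The dryer stands left or right of the power strip.
- bar_top (a point): centre of the top face of the long bar key (18 x 46 mm seen from above, long side along the dryer's y). The three keys stand in a row 66 mm apart in any order; each is dark, in a grey bezel 44 x 58 mm and 4 mm thick, and its top stands 14 mm above the bezel, 78 mm above the table, when up
- bar (a joint): travel of the bar key: 0 up, 0.007 m fully down; it takes about 2 N straight down and stays where it is left
- round_top (a point): centre of the top face of the round start button (30 mm diameter), same height as the bar key when up
- round (a joint): travel of the round button: 0 up, 0.006 m fully down; a spring key, 1.5 N to start and 5 N fully down, it comes back up when released
- square_top (a point): centre of the top face of the square key (24 x 24 mm, same height): not used in this job
- square (a joint): travel of the square key: 0 up, 0.006 m down, spring as the round button
- strip: white power strip, 260 mm (its x) x 60 mm x 40 mm high, fixed on the table; origin at the centre of its underside; the grey rocker switch, in a black frame, is at its -x end (nearer the robot), pivot at x = -90 mm; a black charger block (40 x 40 mm, top 70 mm above the table) sits at x = +40 mm
- rocker_raised (a point): point on the top face of the raised half of the rocker, 18 mm from the pivot towards the strip's -x end, on its centre line; about 57 mm above the table when raised. Each half is 26 mm long and 30 mm wide. Pressed fully down this face is level and 50 mm above the table
- rocker_pivot (a point): middle of the rocker, on its pivot line (along the strip's y), 50 mm above the table
- rocker (a joint): tilt of the rocker: about 0 = off (the half at the strip's -x end raised), 0.4 rad = on (that half pressed fully down and level); about 2 N on the raised half tips it, and it stays where it is left
- flask_a: frosted glass flask, 22 mm thick, 48 mm across, 63 mm high, loose on the rear half of the dryer; origin under its centre
- flask_b: frosted glass flask, 22 mm thick, 48 mm across, 63 mm high, loose on the rear half of the dryer; origin under its centre
- flask_c: frosted glass flask, 22 mm thick, 48 mm across, 63 mm high, loose on the rear half of the dryer; origin under its centre
- dish: white palette dish, 84 mm wide, 18 mm high, loose on the table in front of the dryer; origin under its centre
- cup: small glass cup, 56 mm wide, 36 mm high, loose in front of the rocker end of the strip; origin under its centre
- jar: closed white ceramic jar, 68 mm wide, 70 mm high, on the robot's right; origin under its centre
- puffer: dark rubber air bulb standing upright, 60 mm wide, 95 mm high, on the robot's right; origin under its centre
- flacon: black drinking flask, 60 mm wide, 170 mm high, on the robot's left; origin under its centre

How it is judged:
By the outcome, as a careful person would: the job done as asked, in the order asked, and still so for the second after the job is handed in, with the robot touching nothing.
It also fails if it takes over 45 s, if anything falls off the work surface, if the arm or the gripper's body presses on something with over 40 N, if the wrist force passes 120 N, or if a joint passes its speed limit or range.

## Working session

There is one attempt and no reset: what is moved stays moved. The work goes in short steps, Python scripts to look and compute and a tool call to move; the robot and the scene stay as the last step left them, time stands still between calls to the robot, and variables do not carry over. Pictures are saved under pics/ and viewed, at most 10 in all, crops included, and the job is handed in when it is done.

Besides the shell and the picture viewer there is one more tool, called after "Emit:" by a JSON object that holds its "api" and its "payload". drive_tool: Moves the arm, as the interface text tells. Its arguments: {"type":"object","properties":{"grip":{"type":"array","items":{"type":"number"}},"linear":{"type":"array","items":{"type":"array","items":{"type":"number"}}},"spin":{"type":"array","items":{"type":"number"}},"force":{"type":"number"}},"required":["grip","linear","spin"]}

```bash
mkdir -p pics; cat > h.py <<'E'
import numpy as np, cv2
from bench import arm
def snap(n,f):
    ci=arm.camera_info(n); im,d=arm.camera(n)
    cv2.imwrite(f'pics/{f}.png',im[:,:,::-1]); np.savez(f'pics/{f}.npz',im=im,d=d,T=ci['camera_from_world'],k=[ci[a] for a in('fx','fy','cx','cy','k1')])
def world(f,u,v,z=None):
    q=np.load(f'pics/{f}.npz'); fx,fy,cx,cy,k1=q['k']; p=np.array([(u-cx)/fx,(v-cy)/fy]); s=p.copy()
    for _ in range(20): s=p/(1+k1*(s@s))
    T=np.linalg.inv(q['T']); r=T[:3,:3]@np.array([*s,1]); o=T[:3,3]
    d=q['d'][int(round(v)),int(round(u))] if z is None else (z-o[2])/r[2]
    return o+d*r
E
python3 - <<'E'
from h import *
snap('top','t0'); snap('side','s0'); s=arm.get_state(); print(s)
E
```

```text
{'t': 0.1, 'joint_pos': array([ 1.08138539e+00,  3.00433410e-01,  1.52152980e+00,  3.99501748e-05,
        1.32067955e+00, -6.65656942e-02]), 'qd': array([ 8.40794833e-04, -1.21072611e-05, -3.37377946e-03, -4.79828392e-04,
        5.13834365e-05,  1.09426613e-03]), 'effort': array([-1.16041218e-03, -5.32639503e+01, -3.53289735e+01,  7.08821020e-02,
        2.34361592e-02, -5.37513790e-05]), 'position': array([0.2255615 , 0.50136196, 0.20492869]), 'eef_rot': array([-6.59213382e-01, -3.07131817e+00,  1.56933131e-03]), 'ft_force': array([-0.01947871,  0.43401224, -0.52192586]), 'ft_torque': array([-0.010282  ,  0.04178926, -0.03507207]), 'gripper_force': 0.0, 'grip_width': 0.999707094045892}
```

View pics/t0.png

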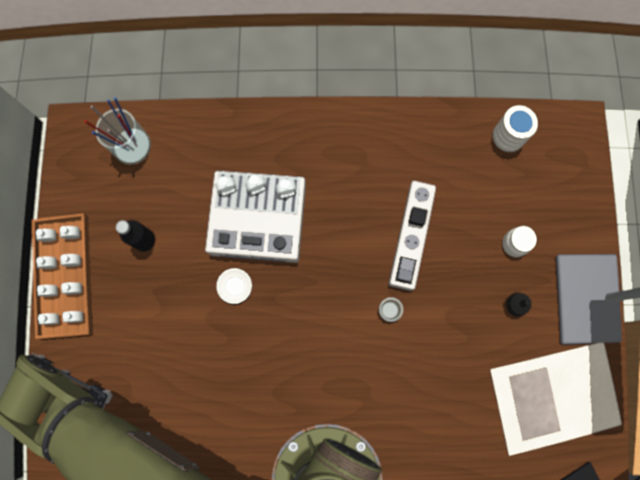

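View pics/s0.png

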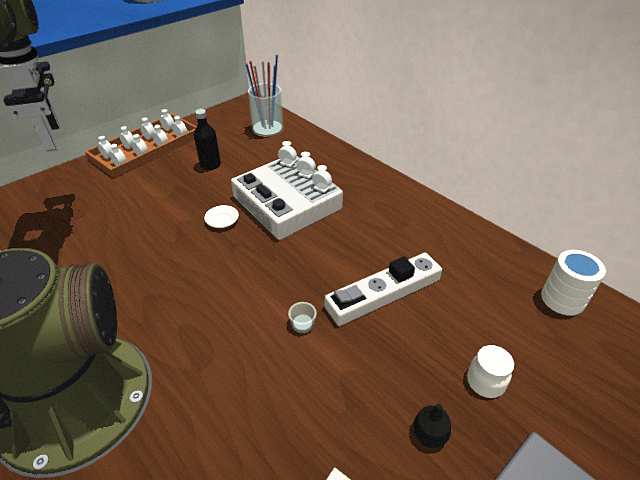

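The top view shows the dryer on the left, with its keys near row 240: square (224), bar (252) and round (280). The strip is on the right, with its rocker at about (406,268). I'll enlarge both areas.

```bash
python3 - <<'E'
from h import *
im=cv2.imread('pics/t0.png')
a=cv2.resize(im[165:300,195:315],None,fx=4,fy=4,interpolation=2); b=cv2.resize(im[165:300,375:450],None,fx=4,fy=4,interpolation=2)
cv2.imwrite('pics/c0.png',np.hstack([a,b]))
for n,u,v in [('sq',224,238),('bar',252,240),('round',280,242),('rk',406,268),('cup',391,310),('charger',418,216)]: print(n,world('t0',u,v).round(4),world('t0',u,v,.078).round(4))
E
```

```text
sq [0.5624 0.2368 0.0776] [0.5623 0.2367 0.078 ]
bar [0.5561 0.1701 0.0851] [0.5574 0.171  0.078 ]
round [0.5532 0.106  0.074 ] [0.5524 0.1057 0.078 ]
rk [ 0.4947 -0.1888  0.0487] [ 0.4908 -0.1849  0.078 ]
cup [ 0.3988 -0.1561  0.0075] [ 0.3945 -0.1485  0.078 ]
charger [ 0.6156 -0.2179  0.0676] [ 0.6133 -0.2162  0.078 ]
```

View pics/c0.png

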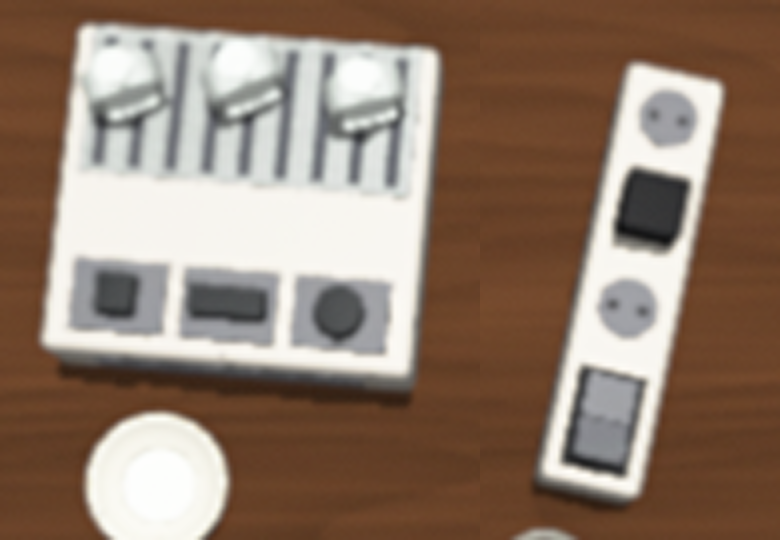

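```bash
cat >> h.py <<'E'
from scipy.spatial.transform import Rotation as R
def rel(target,ydir=None,s=None):
    s=s or arm.get_state(); M=R.from_rotvec(s['eef_rot']).as_matrix()
    out=M.T@(np.array(target)-s['position']); a=None
    if ydir is not None:
        y=M.T@np.array([*ydir,0]); a=np.degrees(np.arctan2(-y[0],y[1])); a=(a+90)%180-90
    return out.round(4),a
E
python3 - <<'E'
from h import *
P={n:world('t0',u,v,z) for n,u,v,z in [('sq',224,238.5,.078),('bar',251.75,240.5,.078),('round',279.5,242.75,.078),('piv',406.25,270,.05),('rr',405,276.5,.057),('ch',418,216,.07),('flacon',122,228,.17)]}
for k,v in P.items(): print(k,v.round(4))
sx=(P['ch']-P['piv'])[:2]; print(np.hypot(*sx)); sx/=np.hypot(*sx); print('strip x',sx,'raised',P['piv'][:2]-.018*sx)
dy=(P['sq']-P['round'])[:2]; dy/=np.hypot(*dy); print('dryer y',dy)
rk=[*(P['piv'][:2]-.018*sx),.15]
print(rel(rk,[-sx[1],sx[0]])); print(R.from_rotvec(arm.get_state()['eef_rot']).as_matrix().round(3))
E
```

```text
sq [0.5611 0.2367 0.078 ]
bar [0.5562 0.1715 0.078 ]
round [0.5507 0.1068 0.078 ]
piv [ 0.4898 -0.1891  0.05  ]
rr [ 0.4736 -0.1849  0.057 ]
ch [ 0.615  -0.2175  0.07  ]
flacon [0.569 0.451 0.17 ]
0.12843084794840745
strip x [ 0.97530684 -0.2208542 ] raised [ 0.4722158 -0.1851445]
dryer y [0.08025823 0.9967741 ]
(array([-0.5067, -0.5248,  0.0554]), np.float64(-11.468615304320153))
[[-0.912  0.41  -0.001]
 [ 0.41   0.912 -0.001]
 [ 0.    -0.001 -1.   ]]
```

Emit:
{"api": "drive_tool", "payload": {"grip": [1,1,1,1,1,1,1,1], "linear": [[-0.06,-0.06,0],[-0.1,-0.1,0],[-0.14,-0.145,0],[-0.18,-0.19,0],[-0.22,-0.23,0],[-0.26,-0.27,0],[-0.3,-0.31,0],[-0.34,-0.35,0]], "spin": [0,-2,-4,-6,-8,-10,-11.5,-11.5], "force": 20}}

```text
t: 1.1
position: [0.3924, 0.041, 0.2055]
eef_rot: [0.348, 3.122, 0.0]
ft_force: [1.3, 1.2, -1.2]
grip_width: 0.184
gripper_force: 0.0
```

```bash
python3 - <<'E'
from h import *
s=arm.get_state();print(s['position'],s['grip_width']);print(rel([.4722,-.1851,.15],[.2209,.9753]))
E
```

```text
[0.39236919 0.04096126 0.20554318] 0.1839152624151065
(array([-0.1276, -0.203 ,  0.0556]), np.float64(0.04883660826412495))
```

Emit:
{"api": "drive_tool", "payload": {"grip": [1,1,1,1,1,1,1,1], "linear": [[-0.03,-0.048,0.0],[-0.06,-0.096,0.0],[-0.09,-0.144,0.02],[-0.118,-0.185,0.04],[-0.127,-0.202,0.055],[-0.127,-0.202,0.055],[-0.127,-0.202,0.055],[-0.127,-0.202,0.055]], "spin": [0,0,0,0,0,0,0,0]}}

```text
t: 2.1
position: [0.4717, -0.1814, 0.1513]
eef_rot: [0.346, 3.121, -0.001]
ft_force: [-0.5, 0.2, -0.1]
grip_width: 0.004
gripper_force: 0.0
```

```bash
python3 - <<'E'
from h import *
s=arm.get_state();print(s['position'],s['grip_width']);snap('wrist','w1')
q=np.load('pics/w1.npz')
def pix(p):
    c=(q['T']@[*p,1])[:3]; a=c[:2]/c[2]; fx,fy,cx,cy,k=q['k']; a=a*(1+k*(a@a)); return (a*[fx,fy]+[cx,cy]).round(1)
print(pix([.4898,-.1891,.05]),pix([.4722,-.1851,.057]),pix(s['position']))
E
```

```text
[ 0.47169399 -0.18140974  0.1512548 ] 0.004312497843555159
[309.9 259.5] [309.8 239.6] [314.4 289.3]
```

View pics/w1.png

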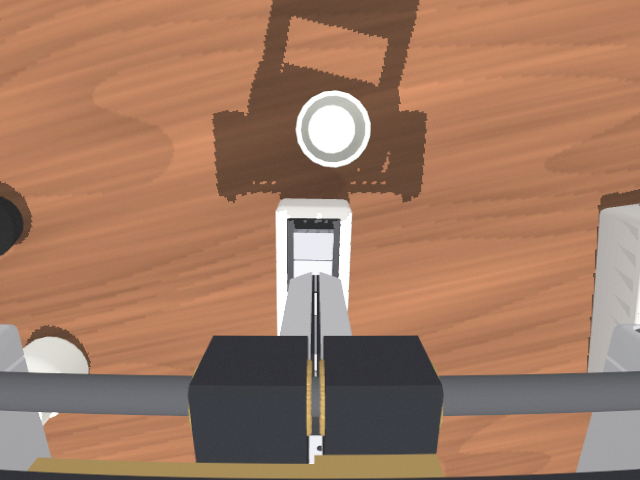

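The wrist view shows the rocker with its pivot line at about (313.5,260) and the raised half spanning rows 232–260 at column 314. That nearly matches the prediction.

```bash
python3 - <<'E'
from h import *
p=world('w1',313.5,260,.05); r=world('w1',313.5,232,.06);print(p,r,np.hypot(*(p-r)[:2]))
t=p[:2]-.018*np.array([.9753,-.2209]);print(t, rel([*t,.06],[.2209,.9753]))
E
```

```text
[ 0.49077574 -0.18650573  0.05      ] [ 0.46632349 -0.18094862  0.06      ] 0.02507576865630181
[ 0.47322034 -0.18252953] (array([-0.0016, -0.0007,  0.0912]), np.float64(0.09285357851729259))
```

Emit:
{"api": "drive_tool", "payload": {"grip": [1,1,1,1,1,1,1,1], "linear": [[-0.002,-0.001,0.04],[-0.002,-0.001,0.08],[-0.002,-0.001,0.09],[-0.002,-0.001,0.094],[-0.002,-0.001,0.098],[-0.002,-0.001,0.101],[-0.002,-0.001,0.102],[-0.002,-0.001,0.102]], "spin": [0,0,0,0,0,0,0,0]}}

```text
t: 3.15
position: [0.4738, -0.1838, 0.0501]
eef_rot: [0.348, 3.121, -0.001]
ft_force: [-6.4, 3.1, 16.3]
grip_width: 0.003
gripper_force: 8.5
```

Emit:
{"api": "drive_tool", "payload": {"grip": [1,1,1,1,1], "linear": [[0,0,-0.04],[0,0,-0.1],[0,0,-0.1],[0,0,-0.1],[0,0,-0.1]], "spin": [0,0,0,0,0]}}

```text
t: 3.78
position: [0.4727, -0.1833, 0.1472]
eef_rot: [-0.348, -3.12, -0.001]
ft_force: [-1.1, -1.0, -0.0]
grip_width: 0.007
gripper_force: 0.0
```

```bash
python3 - <<'E'
from h import *
snap('wrist','w2'); im=cv2.imread('pics/w2.png'); b=cv2.imread('pics/w1.png')
cv2.imwrite('pics/c2.png',cv2.resize(np.hstack([b[190:300,260:370],im[190:300,260:370]]),None,fx=3,fy=3))
print(rel([.5562-.004,.1715,.15],[.0803,.9968]))
for u,v in [(314,238),(314,246),(314,254)]: print([world(f,u,v)[2].round(4) for f in('w1','w2')])
E
```

```text
(array([ 0.0007,  0.3636, -0.0026]), np.float64(-8.121179458109651))
[np.float64(0.0578), np.float64(0.05)]
[np.float64(0.0559), np.float64(0.0507)]
[np.float64(0.0531), np.float64(0.0503)]
```

View pics/c2.png

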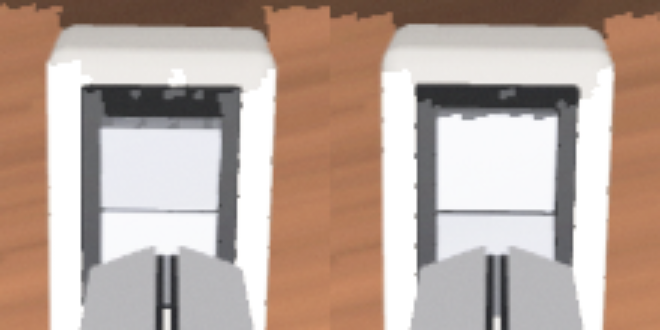

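The left crop is before and the right is after: the near half is now level, with the depth reading 0.050 m, so the rocker is on. Next is the bar key.

Emit:
{"api": "drive_tool", "payload": {"grip": [1,1,1,1,1,1,1,1], "linear": [[0,0.055,0],[0,0.11,0],[0,0.165,0],[0,0.22,0],[0,0.28,0],[0,0.33,0],[0,0.363,0],[0,0.363,0]], "spin": [0,-2,-4,-6,-8,-8,-8,-8]}}

```text
t: 4.82
position: [0.5528, 0.1722, 0.1471]
eef_rot: [-0.125, -3.137, 0.001]
ft_force: [-0.3, -0.3, -0.5]
grip_width: 0.005
gripper_force: 0.0
```

Emit:
{"api": "drive_tool", "payload": {"grip": [1,1], "linear": [[0,0,0],[0,0,0]], "spin": [0,0]}}

```text
t: 5.08
position: [0.5531, 0.1695, 0.1483]
eef_rot: [-0.131, -3.139, 0.0]
ft_force: [-0.3, -0.2, -0.2]
grip_width: 0.006
gripper_force: 0.0
```

```bash
python3 - <<'E'
from h import *
print(arm.get_state()['position'],rel([.5562,.1715,.078],[.0803,.9968])); snap('wrist','w3'); im=cv2.imread('pics/w3.png')
cv2.imwrite('pics/c3.png',cv2.resize(im[160:340,180:450],None,fx=2.9,fy=2.9))
E
```

```text
[0.55314278 0.16946555 0.14831998] (array([-0.0029,  0.0023,  0.0703]), np.float64(-0.18920708239946293))
```

View pics/c3.png

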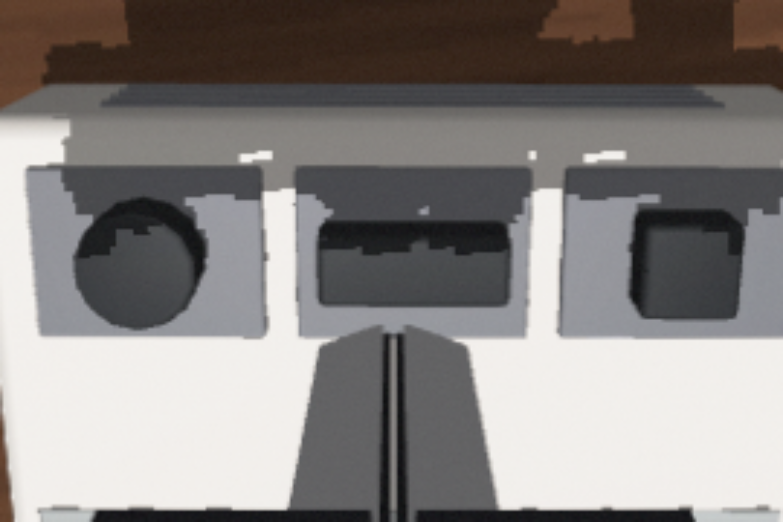

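```bash
python3 - <<'E'
from h import *
q=np.load('pics/w3.npz'); print(np.linalg.inv(q['T'])[:3,3])
f=lambda x,y:world('w3',180+x/2.9,160+y/2.9,.078).round(4)
for n,x,y in [('bar near',414,306),('bar far',414,222),('bl',319,270),('br',510,270),('round l',75,268),('round r',200,262),('round near',138,329),('round c?',138,268)]: print(n,f(x,y))
# depth-based: points with z in 0.0755..0.081
ok=[]
for v in range(220,270,1):
  for u in range(195,445,1):
    p=world('w3',u,v)
    if .0755<p[2]<.0815: ok.append((u,*p))
ok=np.array(ok)
for a,b in [(195,260),(280,365),(385,445)]:
  m=ok[(ok[:,0]>a)&(ok[:,0]<b)]; print(len(m),m[:,1:].mean(0).round(4),(m[:,1:].min(0)/2+m[:,1:].max(0)/2).round(4),np.ptp(m[:,1:],axis=0).round(4))
E
```

```text
[0.47525328 0.17623186 0.32820575]
bar near [0.5665 0.1741 0.078 ]
bar far [0.5458 0.1757 0.078 ]
bl [0.5556 0.1525 0.078 ]
br [0.5594 0.1973 0.078 ]
round l [0.5503 0.095  0.078 ]
round r [0.5513 0.1248 0.078 ]
round near [0.5668 0.1077 0.078 ]
round c? [0.5516 0.1099 0.078 ]
1344 [0.5508 0.1094 0.0784] [0.5509 0.1088 0.0781] [0.0272 0.0298 0.0051]
1683 [0.5572 0.1747 0.0781] [0.5575 0.1749 0.0778] [0.0212 0.0462 0.0046]
1172 [0.5625 0.2394 0.0785] [0.5633 0.2399 0.0783] [0.0255 0.0257 0.0056]
```

The close view shows the round key at crop (138,268), the bar at (414,268) and the square at (688,268). The bar works out at (0.557,0.174) and the round button at (0.551,0.108).

Emit:
{"api": "drive_tool", "payload": {"grip": [1,1,1,1,1,1,1,1], "linear": [[-0.0035,0.005,0.03],[-0.0035,0.005,0.06],[-0.0035,0.005,0.066],[-0.0035,0.005,0.07],[-0.0035,0.005,0.074],[-0.0035,0.005,0.077],[-0.0035,0.005,0.0785],[-0.0035,0.005,0.0785]], "spin": [0,0,0,0,0,0,0,0]}}

```text
t: 6.12
position: [0.5576, 0.1752, 0.0711]
eef_rot: [0.13, 3.137, 0.0]
ft_force: [-2.8, -3.4, 9.1]
grip_width: 0.003
gripper_force: 4.5
```

Emit:
{"api": "drive_tool", "payload": {"grip": [1,1], "linear": [[0,0,0.0008],[0,0,0.0008]], "spin": [0,0]}}

```text
t: 6.38
position: [0.5577, 0.1752, 0.0709]
eef_rot: [0.129, 3.137, 0.0]
ft_force: [-3.7, -3.2, 15.3]
grip_width: 0.005
gripper_force: 7.8
```

Emit:
{"api": "drive_tool", "payload": {"grip": [1,1,1,1,1,1,1,1], "linear": [[0,0,-0.03],[0,0,-0.07],[0,-0.02,-0.07],[0,-0.06,-0.07],[0,-0.06,-0.07],[0,-0.06,-0.07],[0,-0.06,-0.07],[0,-0.06,-0.07]], "spin": [0,0,0,0,0,0,0,0]}}

```text
t: 7.38
position: [0.5521, 0.116, 0.1389]
eef_rot: [-0.128, -3.139, 0.0]
ft_force: [0.3, 0.1, 0.3]
grip_width: 0.003
gripper_force: 0.0
```

```bash
python3 - <<'E'
from h import *
print(rel([.551,.1083,.072],[.0803,.9968])); snap('wrist','w4'); snap('top','t4')
im=cv2.imread('pics/w4.png'); cv2.imwrite('pics/c4.png',cv2.resize(im[160:340,230:500],None,fx=2.9,fy=2.9))
z=[];pts=[]
for v in range(200,290,2):
  for u in range(180,600,2):
    p=world('w4',u,v); pts.append(p)
p=np.array(pts)
for n,c in [('sq',(.562,.2385)),('bar',(.557,.1735)),('round',(.551,.108))]:
  m=np.hypot(p[:,0]-c[0],p[:,1]-c[1])<.006; print(n,m.sum(),np.median(p[m,2]) if m.any() else 0)
E
```

```text
(array([ 0.0004, -0.0078,  0.0669]), np.float64(-0.06890527056341966))
sq 63 0.07894719170856926
bar 60 0.07169892416584625
round 64 0.0786286570466979
```

View pics/c4.png

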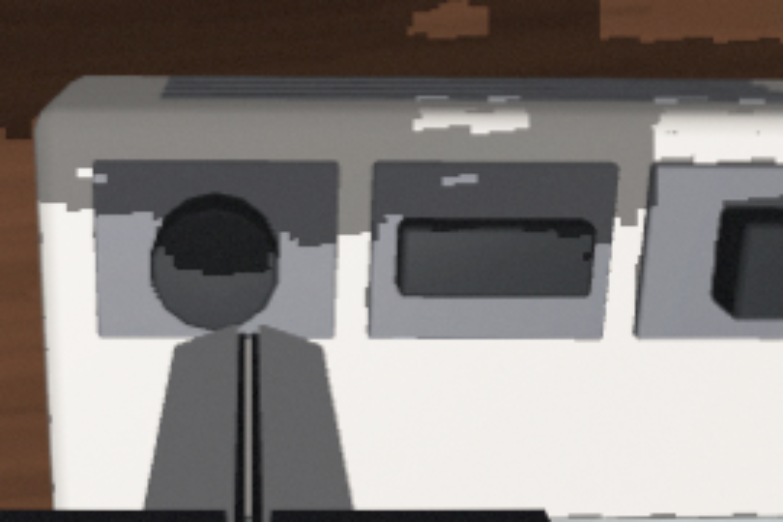

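The bar now stays down, reading 0.0717 against 0.079 for the keys that are up. Next is the round button, centred at crop (215,262).

Emit:
{"api": "drive_tool", "payload": {"grip": [1,1,1,1,1,1,1,1], "linear": [[0,-0.008,0.02],[0,-0.008,0.045],[0,-0.008,0.057],[0,-0.008,0.061],[0,-0.008,0.064],[0,-0.008,0.067],[0,-0.008,0.069],[0,-0.008,0.069]], "spin": [0,0,0,0,0,0,0,0]}}

```text
t: 8.48
position: [0.5519, 0.1076, 0.072]
eef_rot: [0.129, 3.137, 0.0]
ft_force: [-8.9, -1.0, 17.2]
grip_width: 0.005
gripper_force: 9.2
```

Emit:
{"api": "drive_tool", "payload": {"grip": [1,1], "linear": [[0,0,0.001],[0,0,0.001]], "spin": [0,0]}}

```text
t: 8.72
position: [0.552, 0.1076, 0.0718]
eef_rot: [0.129, 3.137, 0.001]
ft_force: [-12.6, -1.7, 26.9]
grip_width: 0.004
gripper_force: 13.7
```

The button is at its stop, with 27 N at z = 0.0718. I'll lift off and check.

Emit:
{"api": "drive_tool", "payload": {"grip": [1,1,1,1,1,1], "linear": [[0,0,-0.02],[0,0,-0.06],[0,0,-0.1],[0,0,-0.1],[0,0,-0.1],[0,0,-0.1]], "spin": [0,0,0,0,0,0]}}

```text
t: 9.48
position: [0.5511, 0.1074, 0.1679]
eef_rot: [-0.129, -3.137, 0.0]
ft_force: [0.8, 0.4, 1.0]
grip_width: 0.003
gripper_force: 0.0
```

```bash
python3 - <<'E'
from h import *
snap('wrist','w5'); snap('side','s5')
p=np.array([world('w5',u,v) for v in range(180,300,2) for u in range(180,600,2)])
for n,c in [('sq',(.562,.2385)),('bar',(.557,.1735)),('round',(.551,.108))]:
  m=np.hypot(p[:,0]-c[0],p[:,1]-c[1])<.006; print(n,m.sum(),np.median(p[m,2]))
E
```

```text
sq 49 0.07874619570847896
bar 48 0.07186494617650055
round 52 0.07893054026562102
```

View pics/s5.png

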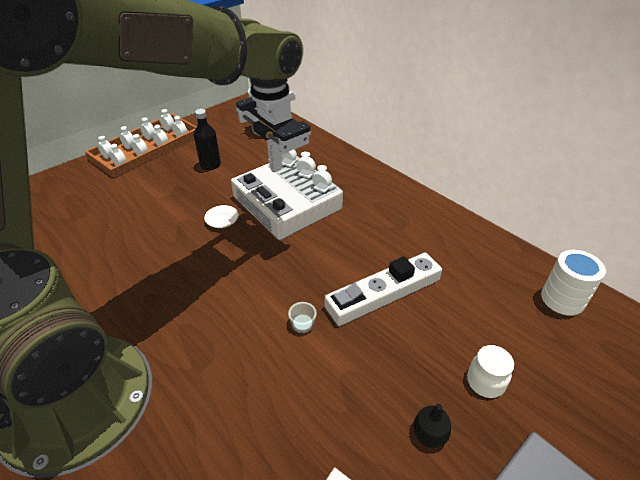

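The side view shows the rocker tipped at (348,295) and every object where it started. The bar is down, and the round and square keys are up.

```bash
python3 -c "
from bench import arm
print(arm.job_done())"
```

```text
the job is handed in; nothing more can be done
None
```

I pressed the rocker on, the bar key down so it stays, and the round button fully in and back up, in that order; the square key and everything else on the desk were left as they stood, and the job is handed in.

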